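# Lock the extension rail and hang the lantern on it

### The arm

A 6-joint arm with a two-finger parallel gripper is mounted at the origin on the work surface. World frame = base frame: x ahead of the robot, y to its left, z up, the work surface at z = 0. Lengths are in m, angles in rad, forces in N, time in s.
With the tool pointing down it reaches from about 0.25 to 0.725 m from the base axis. Payload 4 kg.
Tool frame: the origin (TCP) lies on the centre line of the jaws, within the pads' length; the fingertips stand 17 mm ahead of it and the grasp point (between the pads) lies 2 mm behind it; z points along the fingers, y is the line along which they close (so a half turn about z gives the same grasp; the last joint's range is limited). The gripper opens to 85 mm and grips with 20 to 120 N. Pads are 22 mm wide; open, the fingers measure 114 mm over their backs; the gripper's body (76 mm by 85 mm) begins 54 mm behind the grasp point. The pads swing forward as they close: fully open they stand 13 mm farther back than shut.
Start: joints at [-1.194, 0.241, 0.005, 1.335, 0, 1.571], TCP at [0.184, -0.465, 0.248] pointing down, gripper open.
Joint ranges: [-2.72, 2.72], [-1.05, 1.87], [-1.09, 1.28], [-1.99, 2.15], [-1.42, 1.44], [-3.14, 3.14]. Speed limits (rad/s): [2.79, 2.79, 3.14, 3.14, 3.14, 3.14].

### API

Orientations are given as a unit quaternion [x, y, z, w].
In Python, from workcell import bot, camera, get_calibration gives the robot as it stands.
- The arm moves only by the tool apply_moves, never from a script. Its argument "steps" is a list of rows, each a list of 3 entries, a list of its own where there are three numbers: the shift along the tool's x, y, z as a fraction of full scale, then the turn, a rotation vector about the tool's x, y, z as a fraction of full scale, then the opening, from 0 (shut) to 1 (fully open). A call has exactly 8 rows; each row shifts and turns the commanded pose from where the row before left it, along the tool's axes as they then stand; what a row does not reach is not made up. Full scale, the value 1, is 20 cm for a shift and pi rad for a turn. A row lasts 1/12 s, in which the tool goes at most 41.7 mm and 7.16 degrees, less where a joint would pass 70% of its speed; a pose out of reach is approached as far as the arm can. A call with a number of a shift or a turn outside -1 to 1 is refused whole. A call with a gripper value outside its range is refused whole. The fingers move at their own pace and stop on an object; the grip force is fixed at half the most. Time passes only in rows, so rows that do not move let the fingers close, or fill a call up. It gives the time, the measured TCP pose, the force, the opening and the grip force at its end, in the units of the state.
- bot.get_obs(): the state, without advancing time (a new reading comes with each control period).
- camera(name): name is "scene" or "top"; returns (picture, depth): 420x560x3 uint8, red, green, blue; 420x560 float32, m along the optical axis (not along the pixel's ray), 0 where there is no reading.
- get_calibration(name): a dict with "fov_y" (degrees; the focal length in pixels is half the picture's height over the tangent of half this angle, whatever the lens; pixels are square), "cx", "cy" (the principal point, pixels), "dist_coeffs" ([k1, k2, p1, p2, k3] as OpenCV has them; the pictures are not rectified), "rvec" (rotation vector, rad) and "tvec" (3), from world to camera coordinates, as OpenCV has them. Camera axes: x right, y down, z forward; pixel columns grow to the right and rows downward; lengths in m; the calibration is good to about 2 mm. A picture is of the moment at which its call begins. get_calibration takes no time and is no camera call.
- bot.job_done(): hands the job in; it is judged then, once.
The state is a dict: "clock": time; "joint_pos": joint angles; "joint_vel": joint speeds; "tau": joint torques, N m; "eef_pos": TCP position; "tool_rot": TCP orientation; "ft_force": force on the tool from outside, world axes, zero at the start; "ft_torque": the same for the moment, N m; "grip_width": finger opening in m; "grasp_force": force on a finger pad.
Only numpy, scipy, OpenCV 4.12 (cv2) and the standard library are available. Lean on these libraries where they do the work, as an engineer would, in place of code of your own. Each camera call takes 0.05 s, during which the arm holds its last target. There are 200 camera calls.

### The job

The stand's extension rail is clamped on its threaded post, but the copper lock nut above the brass clamp nut is still loose: run it down by hand and tighten it firmly against the clamp nut, without turning that one. Only then lift the lantern over the end stops from the fixed rail onto the extension rail and leave it hanging upright there between end stop and post. Do not push the other things on the sideboard about.

Things in the scene. Friction and masses are not known exactly. Their poses are not given: they have to be found in the camera images.
- stand: Hanging stand, does not move. White marble base 120 x 480 x 18 mm; two 16 mm posts 190 mm either side of the middle carry two rails in line, along y: fixed rail on the +y side (plain post, brass ball on top), extension rail on the -y side (threaded post). Origin: centre of the underside; x across the rails, away from the robot when not turned, y along them, z up
- fixed_rail (a point): Middle of the top face of the fixed rail, 200 mm above the sideboard; axes as the stand's. Black square bar, 12 x 12 mm, free from 25 mm to 176 mm off the stand's middle; at its inner end, 22 mm off the stand's middle, a stop 6 mm thick rises 8 mm above the bar; at its outer end the post
- ext_rail (a point): Middle of the top face of the extension rail, 200 mm above the sideboard, 200 mm in -y from point fixed_rail; axes as the stand's. The mirror image of the fixed rail: inner end stop 78 mm away in +y, threaded post axis 90 mm away in -y (its 34 mm round eye reaches 6 mm above the bar). 38 mm of free air between the two stops
- clamp_nut: Brass hex clamp nut, 28 mm across flats, 14 mm high, on the threaded post, already tight on the rail's eye. Origin: on the post axis at the nut's underside, 208 mm above the sideboard. It needs about 0.9 N m to turn
- clamp_turn (a joint): Turn of the clamp nut in rad, 0 as it was set, positive clockwise from above. Must stay as it is
- lock_nut: Copper-coloured hex lock nut, 34 mm across flats, 14 mm high, on the threaded post above the clamp nut. Origin: on the post axis at its underside; this frame goes up and down but does not turn. The 16 mm post ends 256 mm above the sideboard, standing out above the nut. Coarse thread: 4 mm a turn; it turns easily by fingers, held by thread friction of about 0.06 N m
- lock_turn (a joint): Turn of the lock nut in rad, growing clockwise from above (down, tightening). At 0 it is 3.8 mm above the clamp nut, at 6.0 it touches; from there resistance rises and about 0.8 rad more (0.35 N m) makes it firmly tight. At 0 two of its flats face +y and -y of the stand, so one pair of flats every 60 degrees
- lantern: Brass lantern with amber glass, six-sided, 62 mm across, 105 mm high, about 160 g, hanging on the fixed rail by its rigid strap hook. Origin: centre of the underside, 145 mm below the saddle; z up, x the way the strap's long leg lies from the rail, y along the rail
- lantern_saddle (a point): Middle of the underside of the hook's saddle, which rests on the rail's top. The hook is a 14 mm wide strap, 4 mm thick, an upturned U with 21 mm clear across x: long leg on +x down to the lantern, short lip on -x reaching 10 mm below the saddle, open below. Lifted, the strap's foot meets the bar's underside after 26 mm; lifted 8 to 24 mm it can pass along over the end stops
- lantern_grip (a point): Centre of the hook's wooden grip, an upright block above the saddle: 12 mm thick (x), 24 mm wide (y), 30 mm high, from 4 to 34 mm above the saddle
- tin: Closed round tin with a steel latch, blue with a red lid, 103 mm across, 60 mm high. Origin: centre of the underside. Bystander
- jar: Blue glass candy jar with a knobbed lid, 84 mm across, 129 mm high. Origin: centre of the underside. Bystander
- coaster: White and blue ceramic coaster, 90 mm across, 7 mm thick, lying on the stand's base under the rails. Origin: centre of the underside. Bystander
- tea_glass: Green tea glass, 58 mm across, 85 mm high. Origin: centre of the underside. Bystander
Things that resemble listed ones, but are neither listed nor needed, are in the scene too. Several things have the shape of the lantern; the one meant has the colours described above.

How it is judged:
By the outcome, as a careful person would: the job done as asked, in the order asked, and still so for the second after the job is handed in, with the robot touching nothing.
It also fails if it takes over 72 s, if anything falls off the work surface, if the arm or the gripper's body presses on something with over 40 N, if the wrist force passes 120 N, or if a joint passes its speed limit or range.

## Working session

There is one attempt and no reset: what is moved stays moved. The work goes in short steps, Python scripts to look and compute and a tool call to move; the robot and the scene stay as the last step left them, time stands still between calls to the robot, and variables do not carry over. Pictures are saved under pics/ and viewed, at most 12 in all, crops included, and the job is handed in when it is done.

Besides the shell and the picture viewer there is one more tool, called after "Request:" as name(argument=value, ...), one argument or row to a line, values as JSON. apply_moves: Moves the arm, as the interface text tells. Its arguments: {"type":"object","properties":{"steps":{"type":"array"}},"required":["steps"]}

```bash
mkdir -p pics; cat > h.py <<'E'
import numpy as np, cv2
from workcell import bot, camera, get_calibration
from scipy.spatial.transform import Rotation as R
def cal(n):
    c=get_calibration(n); f=210/np.tan(np.radians(c['fov_y'])/2)
    K=np.array([[f,0,c['cx']],[0,f,c['cy']],[0,0,1.]]); M=cv2.Rodrigues(np.array(c['rvec'],float))[0]
    return K,np.array(c['dist_coeffs'],float),M,np.array(c['tvec'],float).ravel()
def rays(n,uv):
    K,d,M,t=cal(n); p=cv2.undistortPoints(np.array(uv,float).reshape(-1,1,2),K,d)[:,0]
    return -M.T@t, np.c_[p,np.ones(len(p))]@M
def plane(n,uv,z):
    o,r=rays(n,uv); return o+r*((z-o[2])/r[:,2])[:,None]
def pts(n,uv,dep):
    o,r=rays(n,uv); return o+r*np.array(dep)[:,None]
def cloud(n,D):
    v,u=np.mgrid[:420,:560]; P=pts(n,np.c_[u.ravel(),v.ravel()],D.ravel()); return P.reshape(420,560,3)
def proj(n,P):
    K,d,M,t=cal(n); return cv2.projectPoints(np.array(P,float).reshape(-1,1,3),M,t,K,d)[0][:,0]
def tri(a,uva,b,uvb):
    o1,r1=rays(a,[uva]);o2,r2=rays(b,[uvb]);r1=r1[0];r2=r2[0]
    s=np.linalg.lstsq(np.c_[r1,-r2],o2-o1,rcond=None)[0]; p=o1+r1*s[0];q=o2+r2*s[1]
    return (p+q)/2,np.linalg.norm(p-q)
E
python3 - <<'E'
from h import *
for n in('scene','top'):
    I,D=camera(n); np.savez(f'pics/{n}0.npz',I=I,D=D); cv2.imwrite(f'pics/{n}0.png',cv2.resize(I[:,:,::-1],(784,588),interpolation=cv2.INTER_CUBIC))
    print(n,get_calibration(n), (D>0).mean(), -cal(n)[2].T@cal(n)[3])
o=bot.get_obs(); print(o)
E
```

```text
scene {'fov_y': 45.39162957633092, 'cx': 277.3983607559106, 'cy': 213.32614358195949, 'dist_coeffs': array([0.00322698, 0.        , 0.        , 0.        , 0.        ]), 'rvec': array([ 2.25591609,  1.35019452, -0.37424434]), 'tvec': array([-0.33986538, -0.31744851,  1.48939869])} 0.9961267006802721 [ 1.08871867 -0.21700245  1.09644521]
top {'fov_y': 42.8194383205283, 'cx': 285.06720866574454, 'cy': 215.5953960040368, 'dist_coeffs': array([0.04412516, 0.        , 0.        , 0.        , 0.        ]), 'rvec': array([ 2.17255872, -2.12788885,  0.09900214]), 'tvec': array([0.08203265, 0.5685755 , 1.19027508])} 0.9959311224489796 [0.42542279 0.06305596 1.24972061]
{'clock': 0.1, 'joint_pos': array([-1.19399800e+00,  2.41358241e-01,  3.87169492e-03,  1.33519608e+00,
        9.65764143e-06,  1.57077851e+00]), 'joint_vel': array([ 0.0018978 , -0.00205684,  0.00196469,  0.00177515,  0.00066921,
        0.00051271]), 'tau': array([-3.66863351e-04, -3.73139620e+01,  2.53009486e+01,  1.08506731e-02,
        2.43200310e-05, -4.34711339e-06]), 'eef_pos': array([ 0.18378166, -0.46443355,  0.24749652]), 'tool_rot': array([ 9.82303204e-01,  1.87295291e-01, -1.71887723e-04, -9.27367042e-04]), 'ft_force': array([-0.0105674 ,  0.43337217, -0.60926319]), 'ft_torque': array([-0.01687942,  0.00181331, -0.02126908]), 'grasp_force': 0.0, 'grip_width': 0.0852643577582243}
```

View pics/scene0.png

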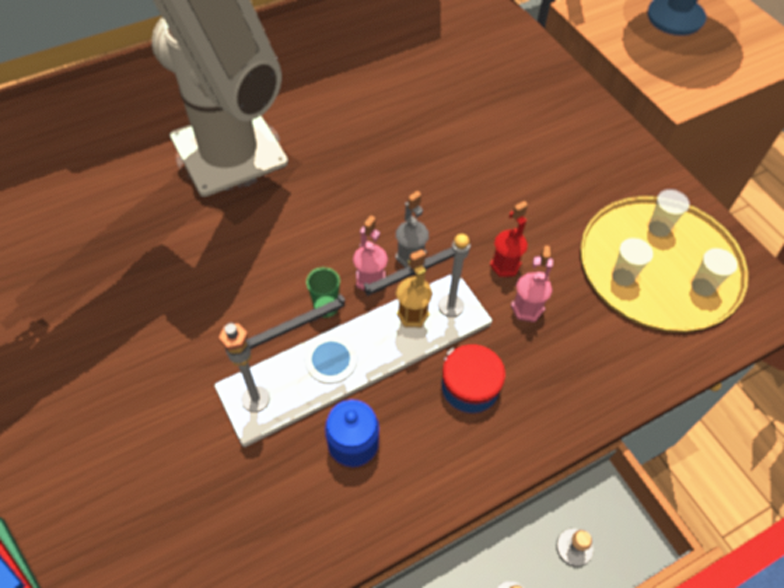

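View pics/top0.png

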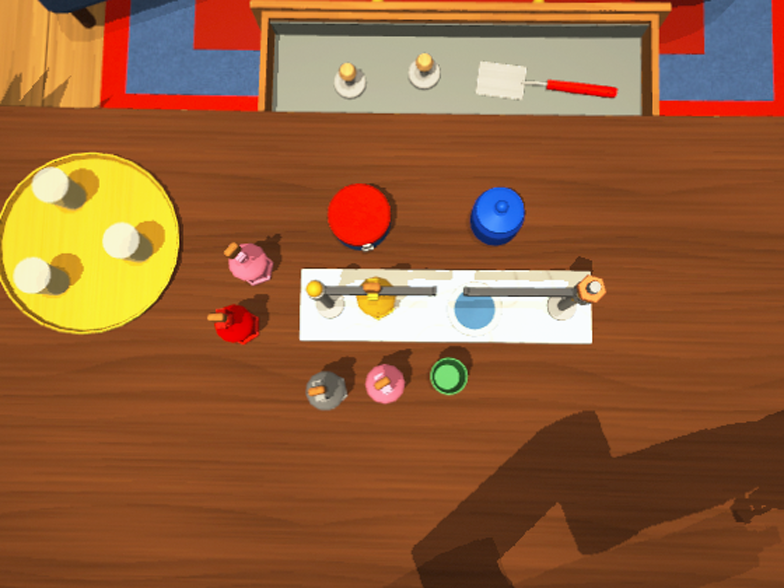

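Lantern-shaped things in the top view (784 px): pinks at (250,262) and (384,383), red at (237,323), grey at (325,390), and amber and brass at (376,295). Only the last has the described colours and hangs on the fixed rail. The copper lock nut is at (592,288). I'll measure these and make one crop to confirm.

```bash
python3 - <<'E'
from h import *
d={n:np.load(f'pics/{n}0.npz') for n in('scene','top')}
T=d['top'];S=d['scene']
def cent(m):
    n,l,s,c=cv2.connectedComponentsWithStats(m.astype('uint8')); i=1+np.argmax(s[1:,4]); return c[i],s[i],l==i
# base
hsv=cv2.cvtColor(T['I'],cv2.COLOR_RGB2HSV); m=(hsv[...,1]<40)&(hsv[...,2]>150); m[:185]=0;m[250:]=0;m[:,:205]=0
ys,xs=np.nonzero(m); P=plane('top',np.c_[xs,ys],0.018)
rect=cv2.minAreaRect(P[:,:2].astype('float32')); print('base',rect, cv2.boxPoints(rect).round(4).tolist())
ct=cloud('top',T['D']); cs=cloud('scene',S['D'])
for n,c,D in(('top',ct,T),('scene',cs,S)):
    I=D['I'].astype(int); hs=cv2.cvtColor(D['I'],cv2.COLOR_RGB2HSV)
    box=(c[...,0]>.3)&(c[...,0]<.7)&(abs(c[...,1])<.45)
    bar=box&(I.max(2)<90)&(c[...,2]>.185)&(c[...,2]<.215)
    Q=c[bar]; print(n,'bar',len(Q),Q.mean(0).round(4),np.percentile(Q,[2,98],axis=0).round(4).tolist())
    for sg in(1,-1):
        q=Q[(Q[:,1]-.03)*sg>0]
        if len(q)>20: print('  line',np.polyfit(q[:,1],q[:,0],1).round(4),q.mean(0).round(4),len(q))
    top=box&(c[...,2]>.225)
    k,l,s,cc=cv2.connectedComponentsWithStats(top.astype('uint8'))
    for i in range(1,k):
        if s[i,4]>8:
            q=c[l==i]; print('  hi',cc[i].round(1),s[i].tolist(),q.mean(0).round(4),q[:,2].max().round(4),D['I'][l==i].mean(0).round())
a=cv2.resize(T['I'][190:230,215:300,::-1],(600,282),interpolation=cv2.INTER_CUBIC)
b=cv2.resize(S['I'][160:300,140:350,::-1],(600,400),interpolation=cv2.INTER_CUBIC)
a2=cv2.resize(T['I'][190:230,390:440,::-1],(240,192),interpolation=cv2.INTER_CUBIC)
im=np.zeros((600,800,3),'uint8'); im[:188,:400]=cv2.resize(a,(400,188)); im[:192,500:740]=a2; im[195:595,:600]=b
cv2.imwrite('pics/crop1.png',im)
E
```

```text
base ((0.5647251009941101, 0.012294813990592957), (0.11856740713119507, 0.49347636103630066), 0.6135654449462891) [[0.5027999877929688, 0.25839999318122864], [0.5080999732017517, -0.23510000109672546], [0.6266000270843506, -0.2337999939918518], [0.621399998664856, 0.2597000002861023]]
top bar 146 [ 0.5598 -0.0049  0.198 ] [[0.5533, -0.1583, 0.1884], [0.5703, 0.197, 0.2089]]
  line [-0.0211  0.5606] [0.5579 0.1294 0.1973] 60
  line [-0.0244  0.5588] [ 0.5612 -0.0986  0.1985] 86
  hi [421.9 206.1] [412, 196, 21, 21, 305] [ 0.5648 -0.1673  0.2479] 1.2497 [223. 165. 101.]
  hi [265.5 204.6] [260, 202, 12, 7, 75] [0.564  0.1267 0.233 ] 0.2385 [214. 135.  53.]
  hi [224.5 204.7] [222, 204, 6, 3, 10] [0.5633 0.2065 0.2265] 0.2275 [251. 230.  50.]
scene bar 433 [ 0.5736 -0.0174  0.1957] [[0.5663, -0.1813, 0.1873], [0.5843, 0.1936, 0.2083]]
  line [-0.0008  0.5712] [0.5711 0.1095 0.1947] 171
  line [-0.05    0.5702] [ 0.5752 -0.1003  0.1964] 262
  hi [298.1 182.5] [293, 179, 11, 8, 60] [0.5681 0.1261 0.231 ] 0.2358 [191. 125.  77.]
  hi [166.3 240.3] [156, 231, 21, 20, 290] [ 0.5735 -0.1722  0.2396] 0.257 [201. 148. 110.]
```

View pics/crop1.png

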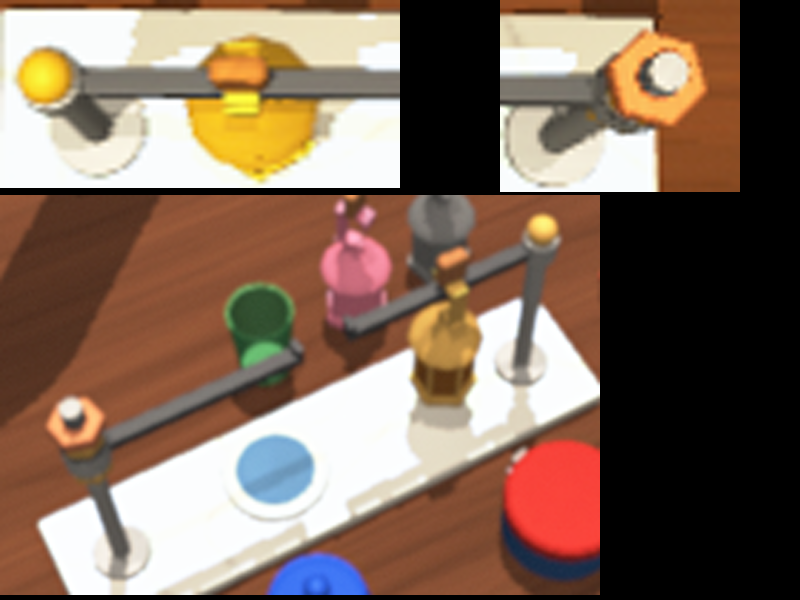

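The crop shows the amber and brass lantern on the fixed rail, with its wooden grip on top (crop ≈(240,72)). The grey post end sticks up through the copper nut. Next I'll triangulate these.

```bash
cat > m.py <<'E'
from h import *
def cc(m,near,r=25):
    n,l,s,c=cv2.connectedComponentsWithStats(m.astype('uint8')); 
    b=[(s[i,4],i) for i in range(1,n) if np.hypot(*(c[i]-near))<r]; i=max(b)[1]; return c[i],s[i,4],l==i
def feats(I,near):
    h=cv2.cvtColor(I,cv2.COLOR_RGB2HSV).astype(int); H,S,V=h[...,0],h[...,1],h[...,2]; o={}
    yy,xx=np.mgrid[:420,:560]
    for k,p in near.items():
        nb=np.hypot(xx-p[0],yy-p[1])<14
        if k=='post': m=(S<45)&(V>120)
        elif k=='ball': m=(H>20)&(H<35)&(S>150)&(V>120)
        else: m=(H>=3)&(H<19)&(S>90)&(V>95)
        o[k]=cc(m&nb,p)
    return o
NT=dict(post=(424.5,206),nut=(422.5,206),ball=(225,205),grip=(265.5,204.5))
NS=dict(post=(165,236),nut=(166.5,240),ball=(329,172),grip=(298,182.5))
def hexfit(msk,z):
    k=cv2.findContours(msk.astype('uint8'),cv2.RETR_EXTERNAL,cv2.CHAIN_APPROX_NONE)[0]; k=max(k,key=len)
    P=plane('top',k[:,0,:],z)[:,:2]; hull=cv2.convexHull(P.astype('float32'))
    c=(P.max(0)+P.min(0))/2
    d=P-c; a=np.arctan2(d[:,1],d[:,0]); r=np.hypot(*d.T); 
    q=np.sum((r-r.mean())*np.exp(6j*a)); return c,r.mean(),np.degrees(np.angle(q))/6,abs(q)/len(r)
E
python3 - <<'E'
from m import *
T=np.load('pics/top0.npz');S=np.load('pics/scene0.npz')
a=feats(T['I'],NT);b=feats(S['I'],NS)
for k in a:
    p,e=tri('top',a[k][0],'scene',b[k][0]); print(k,a[k][0].round(1),a[k][1],b[k][0].round(1),b[k][1],p.round(4),'gap',round(e,4))
print('hex (corner dir deg mod 60)',hexfit(a['nut'][2]|a['post'][2],.239))
ct=cloud('top',T['D'])
q=ct[a['grip'][2]]; print('grip top',np.median(q,0).round(4))
ys,xs=np.nonzero(a['grip'][2]); P=plane('top',np.c_[xs,ys],.234)[:,:2]; print(cv2.minAreaRect(P.astype('float32')))
print('post top by plane .256',plane('top',[a['post'][0]],.256),plane('scene',[b['post'][0]],.256))
print('grip .234',plane('top',[a['grip'][0]],.234))
print('nut z',np.median(ct[a['nut'][2]],0), 'post z',np.median(ct[a['post'][2]],0))
E
```

```text
post [424.7 204.5] 49 [164.3 234.7] 43 [ 0.5673 -0.1717  0.2515] gap 0.0002
nut [424.8 206.4] 411 [165.9 239.5] 464 [ 0.567  -0.1739  0.2338] gap 0.0041
ball [223.6 205.7] 81 [332.7 171. ] 3 [0.5645 0.213  0.2122] gap 0.0061
grip [265.1 205. ] 90 [302.  180.1] 163 [0.5654 0.1318 0.2317] gap 0.009
hex (corner dir deg mod 60) (array([ 0.56632954, -0.17229744]), np.float64(0.022675539754744452), np.float64(3.30884160855153), np.float64(0.00015005815216179825))
grip top [0.5633 0.1277 0.2328]
((0.5622034072875977, 0.1285957396030426), (0.01353061106055975, 0.024983098730444908), 1.0862313508987427)
post top by plane .256 [[ 0.56665607 -0.17050579  0.256     ]] [[ 0.5699665  -0.17201402  0.256     ]]
grip .234 [[0.56314284 0.12753283 0.234     ]]
nut z [ 0.57443191 -0.18223217  0.23431689] post z [ 0.5672527  -0.17044887  0.25589418]
```

```bash
python3 - <<'E'
from m import *
T=np.load('pics/top0.npz');S=np.load('pics/scene0.npz')
M={}
for n,D,N in(('top',T,NT),('scene',S,NS)):
    c=cloud(n,D['D']); z=c[...,2]; ok=D['D']>.1; yy,xx=np.mgrid[:420,:560]
    sat=np.ptp(D['I'].astype(int),axis=2)
    nb=lambda k,r:np.hypot(xx-N[k][0],yy-N[k][1])<r
    m={'nut':ok&nb('nut',16)&(z>.2305)&(z<.245)&(sat>60),'post':ok&nb('nut',16)&(z>.2525)&(sat<60),'grip':ok&nb('grip',16)&(z>.2305)}
    m['ball']=ok&nb('ball',14)&(z>.2)&(sat>90)
    M[n]=m
    for k in m:
        q=c[m[k]]; yx=np.argwhere(m[k]); print(n,k,m[k].sum(),yx.mean(0)[::-1].round(1),np.median(q,0).round(4),((q.min(0)+q.max(0))/2).round(4),np.ptp(q,0).round(4))
for k in M['top']:
    u=[np.argwhere(M[n][k]).mean(0)[::-1] for n in('top','scene')]
    print(k,tri('top',u[0],'scene',u[1]))
for z in(.238,.240):print(hexfit(M['top']['nut']|M['top']['post'],z))
k=cv2.findContours((M['top']['nut']|M['top']['post']).astype('uint8'),0,1)[0]
print(M['top']['nut'].astype(int)[194:220,410:436].tolist().__str__().replace(', ','').replace('][','\n'))
E
```

```text
top nut 218 [421.6 206.4] [ 0.5643 -0.1677  0.238 ] [ 0.5667 -0.1708  0.2371] [0.037  0.0363 0.013 ]
top post 52 [424.5 204.6] [ 0.5661 -0.1702  0.2558] [ 0.5667 -0.1704  0.2567] [0.0135 0.0132 0.0081]
top grip 62 [265.6 204.3] [0.5648 0.1258 0.234 ] [0.5645 0.1268 0.2347] [0.0101 0.0213 0.0077]
top ball 104 [224.1 205.9] [0.5615 0.2078 0.2208] [0.5627 0.2087 0.2174] [0.0215 0.021  0.0201]
scene nut 184 [166.7 241. ] [ 0.5749 -0.1726  0.2368] [ 0.5691 -0.1718  0.2359] [0.0364 0.037  0.0107]
scene post 42 [164.1 234.5] [ 0.5694 -0.1722  0.2547] [ 0.568  -0.1718  0.2549] [0.0143 0.0136 0.0043]
scene grip 38 [297.8 181.8] [0.5668 0.1255 0.2323] [0.5671 0.1258 0.2332] [0.0116 0.0228 0.0052]
scene ball 68 [329.5 171.5] [0.5677 0.2052 0.2193] [0.5661 0.2074 0.2186] [0.0186 0.0195 0.0133]
nut (array([ 0.56718981, -0.17164145,  0.22623766]), np.float64(0.0002020949408380356))
post (array([ 0.56701716, -0.17147445,  0.25186829]), np.float64(0.0008086956005582032))
grip (array([0.5652873 , 0.12681769, 0.2294066 ]), np.float64(8.195617328678419e-05))
ball (array([0.56300578, 0.20936522, 0.21155
[... 321 characters left out ...]
00000000000000000000000
00000000000000000000000000
00000000001000000000000000
00000000011111100000000000
00000000111111111100000000
00000001111111111111000000
00000011111111111111100000
00000111111100000011100000
00001111111000000001100000
00011111110000000001110000
00111111100000000001110000
00111111100000000001110000
00011111100000000001100000
00011111100000000001111000
00001111110000000011111000
00001111111000001111111000
00001111111111111111110000
00001111111111111111100000
00001111111111111111000000
00000111111111111110000000
00000001111111111000000000
00000000000111110000000000
00000000000000100000000000
00000000000000000000000000
00000000000000000000000000
00000000000000000000000000]]
```

Request:
apply_moves(
  steps=[
    [[0.145,-0.041,-0.016],[0,0,0],1],
    [[0.145,-0.041,-0.016],[0,0,0],1],
    [[0.145,-0.041,-0.016],[0,0,0],1],
    [[0.145,-0.041,-0.016],[0,0,0],1],
    [[0.145,-0.041,-0.016],[0,0,0],1],
    [[0.145,-0.041,-0.016],[0,0,0],1],
    [[0.145,-0.041,-0.016],[0,0,0],1],
    [[0.145,-0.041,-0.016],[0,0,0],1],
  ],
)

```text
clock: 0.77
eef_pos: [0.3763, -0.3173, 0.2737]
tool_rot: [0.982, 0.187, -0.0, -0.0]
ft_force: [1.1, 0.1, 0.3]
grip_width: 0.0853
grasp_force: 0.0
```

Request:
apply_moves(
  steps=[
    [[0.145,-0.041,-0.016],[0,0,0],1],
    [[0.145,-0.041,-0.016],[0,0,0],1],
    [[0.145,-0.041,-0.016],[0,0,0],1],
    [[0.145,-0.041,-0.016],[0,0,0],1],
    [[0.145,-0.041,-0.016],[0,0,0],1],
    [[0.145,-0.041,-0.016],[0,0,0],1],
    [[0.145,-0.041,-0.016],[0,0,0],1],
    [[0.145,-0.041,-0.016],[0,0,0],1],
  ],
)

```text
clock: 1.43
eef_pos: [0.5679, -0.171, 0.299]
tool_rot: [0.982, 0.187, -0.001, -0.0]
ft_force: [-0.1, 0.0, 0.3]
grip_width: 0.0854
grasp_force: 0.0
```

Request:
apply_moves(
  steps=[
    [[0,0,0],[0,0,-0.039],1],
    [[0,0,0],[0,0,-0.039],1],
    [[0,0,0],[0,0,-0.039],1],
    [[0,0,0],[0,0,-0.039],1],
    [[0,0,0],[0,0,-0.039],1],
    [[0,0,0],[0,0,-0.039],1],
    [[0,0,0],[0,0,-0.039],1],
    [[0,0,0],[0,0,-0.039],1],
  ],
)

```text
clock: 2.1
eef_pos: [0.5669, -0.1721, 0.2988]
tool_rot: [0.777, 0.63, -0.0, -0.001]
ft_force: [-0.1, 0.8, -0.2]
grip_width: 0.0856
grasp_force: 0.0
```

Request:
apply_moves(
  steps=[
    [[0,0,0],[0,0,-0.039],1],
    [[0,0,0],[0,0,-0.039],1],
    [[0,0,0],[0,0,-0.039],1],
    [[0,0,0],[0,0,-0.039],1],
    [[0,0,0],[0,0,-0.039],1],
    [[0,0,0],[0,0,-0.039],1],
    [[0,0,0],[0,0,-0.039],1],
    [[0,0,0],[0,0,-0.039],1],
  ],
)

```text
clock: 2.77
eef_pos: [0.5669, -0.1721, 0.2988]
tool_rot: [0.389, 0.921, -0.0, -0.001]
ft_force: [-0.8, 0.8, 0.1]
grip_width: 0.0852
grasp_force: 0.0
```

Request:
apply_moves(
  steps=[
    [[0,0,0],[0,0,-0.039],1],
    [[0,0,0],[0,0,-0.039],1],
    [[0,0,0],[0,0,-0.039],1],
    [[0,0,0],[0,0,-0.039],1],
    [[0,0,0],[0,0,-0.039],1],
    [[0,0,0],[0,0,-0.039],1],
    [[0,0,0],[0,0,-0.039],1],
    [[0,0,0],[0,0,-0.039],1],
  ],
)

```text
clock: 3.43
eef_pos: [0.5669, -0.1721, 0.2988]
tool_rot: [-0.091, 0.996, 0.0, -0.001]
ft_force: [-0.0, 0.9, 0.3]
grip_width: 0.0855
grasp_force: 0.0
```

Request:
apply_moves(
  steps=[
    [[0,0,0],[0,0,-0.039],1],
    [[0,0,0],[0,0,-0.039],1],
    [[0,0,0],[0,0,-0.039],1],
    [[0,0,0],[0,0,-0.039],1],
    [[0,0,0],[0,0,-0.039],1],
    [[0,0,0],[0,0,-0.039],1],
    [[0,0,0],[0,0,-0.039],1],
    [[0,0,0],[0,0,-0.039],1],
  ],
)

```text
clock: 4.1
eef_pos: [0.5669, -0.1721, 0.2988]
tool_rot: [-0.549, 0.836, 0.001, -0.0]
ft_force: [-1.2, 0.9, 0.2]
grip_width: 0.0856
grasp_force: 0.0
```

```bash
cat > st.py <<'E'
import sys
from h import *
def st():
    o=bot.get_obs(); r=R.from_quat(o['tool_rot']).as_matrix()
    y=np.degrees(np.arctan2(r[1,1],r[0,1]))
    print('t',round(o['clock'],2),'pos',o['eef_pos'].round(4),'yang',round(y,2),'z',r[:,2].round(4),'q6',round(np.degrees(o['joint_pos'][5]),1),'F',o['ft_force'].round(1),'M',o['ft_torque'].round(2),'w',round(o['grip_width'],4),'g',round(o['grasp_force'],1))
    return o,r,y
o,r,y=st()
if len(sys.argv)>3:
    d=np.array([float(v) for v in sys.argv[1:4]])-o['eef_pos']; print('tool shift frac total',(r.T@d/.2).round(4))
if len(sys.argv)>4:
    w=float(sys.argv[4])-y
    print('turn frac for yang (tool z, +cw)',round(-w/180,4))
E
python3 st.py 0.567 -0.1713 0.300 224
```

```text
t 4.1 pos [ 0.5669 -0.1721  0.2988] yang 156.58 z [-1.4e-03  4.0e-04 -1.0e+00] q6 -83.5 F [-1.2  0.9  0.2] M [0.01 0.02 0.03] w 0.0856 g 0.0
tool shift frac total [-0.004   0.0012 -0.0062]
turn frac for yang (tool z, +cw) -0.3746
```

Request:
apply_moves(
  steps=[
    [[0,0,0],[0,0,-0.039],1],
    [[0,0,0],[0,0,-0.039],1],
    [[0,0,0],[0,0,-0.039],1],
    [[0,0,0],[0,0,-0.039],1],
    [[0,0,0],[0,0,-0.039],1],
    [[0,0,0],[0,0,-0.039],1],
    [[0,0,0],[0,0,-0.039],1],
    [[0,0,0],[0,0,-0.039],1],
  ],
)

```text
clock: 4.77
eef_pos: [0.5669, -0.1721, 0.2988]
tool_rot: [0.878, -0.479, -0.001, 0.0]
ft_force: [-0.6, 0.1, -0.1]
grip_width: 0.0853
grasp_force: 0.0
```

Request:
apply_moves(
  steps=[
    [[0,0,0.034],[0,0,-0.03],1],
    [[0,0,0.034],[0,0,-0.033],1],
    [[0,0,0.034],[0,0,0],1],
    [[0,0,0.034],[0,0,0],1],
    [[0,0,0.034],[0,0,0],1],
    [[0,0,0.034],[0,0,0],1],
    [[0,0,0.034],[0,0,0],1],
    [[0,0,0.034],[0,0,0],0.6],
  ],
)

```text
clock: 5.43
eef_pos: [0.5671, -0.1722, 0.2444]
tool_rot: [0.919, -0.393, -0.0, 0.0]
ft_force: [-1.5, 1.1, 0.1]
grip_width: 0.0752
grasp_force: 0.0
```

```bash
python3 st.py 0.567 -0.1713 0.244 224
python3 - <<'E'
from h import *
for n,(v,u) in (('top',(150,360)),('scene',(170,90))):
    I,D=camera(n); np.savez(f'pics/{n}1.npz',I=I,D=D)
    globals()[n]=cv2.resize(I[v:v+120,u:u+140,::-1],(400,343),interpolation=cv2.INTER_CUBIC)
cv2.imwrite('pics/c2.png',np.hstack([top,scene]))
E
```

```text
t 5.43 pos [ 0.5671 -0.1722  0.2444] yang -136.31 z [-2.e-04  0.e+00 -1.e+00] q6 -150.6 F [-1.5  1.1  0.1] M [ 0.02 -0.01 -0.03] w 0.0752 g 0.0
tool shift frac total [-0.0036 -0.0028  0.0018]
turn frac for yang (tool z, +cw) -2.0017
```

View pics/c2.png

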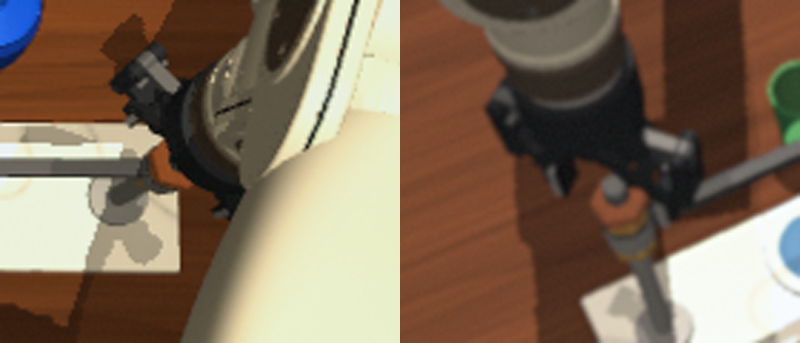

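The picture shows the open fingers straddling the copper nut (left ≈(165,165), right ≈(620,205)). I'll close now.

Request:
apply_moves(
  steps=[
    [[0,0,0],[0,0,0],0.3],
    [[0,0,0],[0,0,0],0],
    [[0,0,0],[0,0,0],0],
    [[0,0,0],[0,0,0],0],
    [[0,0,0],[0,0,0],0],
    [[0,0,0],[0,0,0],0],
    [[0,0,0],[0,0,0],0],
    [[0,0,0],[0,0,0],0],
  ],
)

```text
clock: 6.2
eef_pos: [0.5672, -0.1725, 0.246]
tool_rot: [0.92, -0.393, 0.001, 0.0]
ft_force: [-3.1, -0.0, 4.6]
grip_width: 0.0318
grasp_force: 61.5
```

```bash
python3 st.py 0.567 -0.1713 0.244 224
python3 - <<'E'
from h import *
I,D=camera('scene'); np.savez('pics/scene2.npz',I=I,D=D)
c=cloud('scene',D)
# dark finger points near the post
dk=(I.max(2)<85)&(D>.1)&(np.hypot(c[...,0]-.567,c[...,1]+.1715)<.075)&(c[...,2]>.20)
dist=np.hypot(c[...,0]-.567,c[...,1]+.1715)
q=c[dk&(dist>.018)&(abs(c[...,0]-.567)>.008)]; q=q[np.argsort(q[:,2])]; print(q[:12].round(4))
cv2.imwrite('pics/c3.png',cv2.resize(I[190:270,120:220,::-1],(800,640))[:600])
E
```

```text
t 6.2 pos [ 0.5672 -0.1725  0.246 ] yang -136.28 z [ 9.e-04 -8.e-04 -1.e+00] q6 -150.6 F [-3.1 -0.   4.6] M [-0.22  0.61 -0.  ] w 0.0318 g 61.5
tool shift frac total [-0.0049 -0.0035  0.0098]
turn frac for yang (tool z, +cw) -2.0016
[[ 0.584  -0.1631  0.2005]
 [ 0.5845 -0.1668  0.2047]
 [ 0.5853 -0.1756  0.2053]
 [ 0.5852 -0.1712  0.2056]
 [ 0.5809 -0.1843  0.2058]
 [ 0.584  -0.1643  0.2058]
 [ 0.5849 -0.1662  0.2091]
 [ 0.5854 -0.1699  0.2133]
 [ 0.5801 -0.1862  0.2272]
 [ 0.5904 -0.1625  0.2315]
 [ 0.5931 -0.1634  0.2327]
 [ 0.5895 -0.1618  0.2337]]
```

View pics/c3.png

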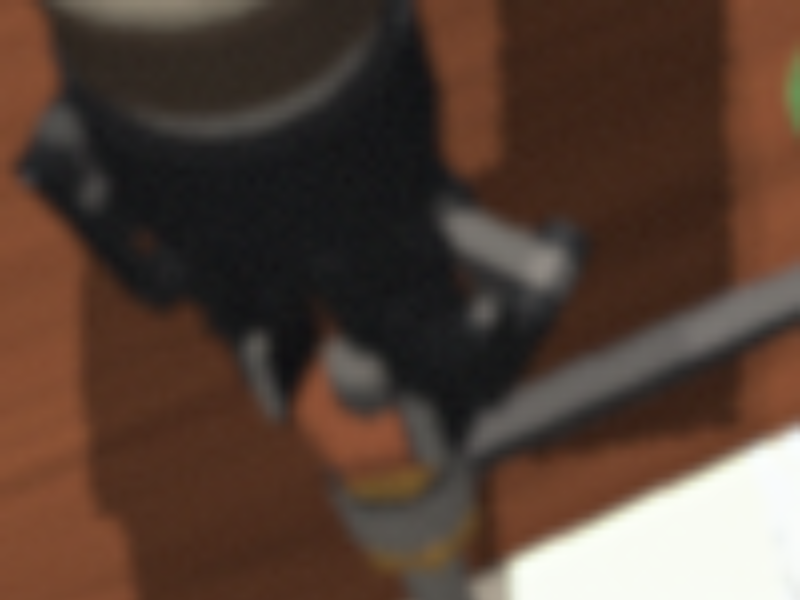

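The crop shows both fingertips at the copper nut's flats (≈(270,400) and (440,430)), with the brass nut below them clear. I'll start turning.

Request:
apply_moves(
  steps=[
    [[0,0,0],[0,0,0.02],0],
    [[0,0,0],[0,0,0.03],0],
    [[0,0,0],[0,0,0.035],0],
    [[0,0,0],[0,0,0.035],0],
    [[0,0,0],[0,0,0.035],0],
    [[0,0,0],[0,0,0.035],0],
    [[0,0,0],[0,0,0.035],0],
    [[0,0,0],[0,0,0.025],0],
  ],
)

```text
clock: 6.92
eef_pos: [0.5665, -0.1727, 0.2454]
tool_rot: [-0.697, 0.717, -0.0, -0.001]
ft_force: [-3.9, -1.2, 4.9]
grip_width: 0.0321
grasp_force: 61.4
```

```bash
python3 st.py 
python3 - <<'E'
from h import *
I,D=camera('scene'); np.savez('pics/scene3.npz',I=I,D=D)
cv2.imwrite('pics/c4.png',cv2.resize(I[190:270,120:220,::-1],(750,600)))
E
```

```text
t 6.92 pos [ 0.5665 -0.1727  0.2454] yang 178.43 z [-9.e-04 -1.e-03 -1.e+00] q6 -105.3 F [-3.9 -1.2  4.9] M [-0.3   0.85  0.05] w 0.0321 g 61.4
```

View pics/c4.png

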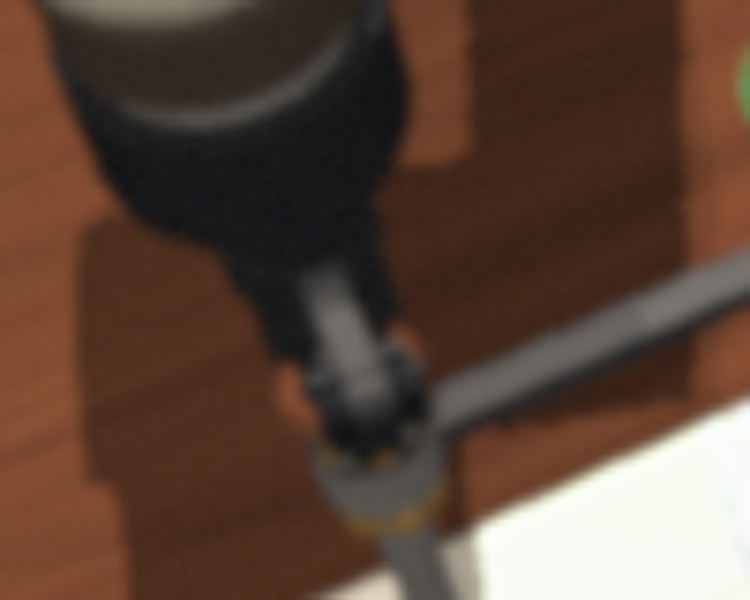

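Mz ≈ 0.05 N m, which is thread friction only, and the tool drops with the nut at the thread pitch. I'll keep turning.

Request:
apply_moves(
  steps=[
    [[0,0,0],[0,0,0.03],0],
    [[0,0,0],[0,0,0.039],0],
    [[0,0,0],[0,0,0.039],0],
    [[0,0,0],[0,0,0.039],0],
    [[0,0,0],[0,0,0.039],0],
    [[0,0,0],[0,0,0.039],0],
    [[0,0,0],[0,0,0.039],0],
    [[0,0,0],[0,0,0.039],0],
  ],
)

```text
clock: 7.63
eef_pos: [0.5659, -0.1723, 0.2449]
tool_rot: [-0.292, 0.956, 0.0, -0.001]
ft_force: [-5.6, -1.3, 4.4]
grip_width: 0.032
grasp_force: 61.4
```

Request:
apply_moves(
  steps=[
    [[0,0,0],[0,0,0.039],0],
    [[0,0,0],[0,0,0.039],0],
    [[0,0,0],[0,0,0.039],0],
    [[0,0,0],[0,0,0.039],0],
    [[0,0,0],[0,0,0.039],0],
    [[0,0,0],[0,0,0.039],0],
    [[0,0,0],[0,0,0.039],0],
    [[0,0,0],[0,0,0.039],0],
  ],
)

```text
clock: 8.3
eef_pos: [0.5658, -0.1715, 0.2443]
tool_rot: [0.193, 0.981, 0.0, -0.002]
ft_force: [-4.6, 0.5, 1.1]
grip_width: 0.0318
grasp_force: 61.1
```

Request:
apply_moves(
  steps=[
    [[0,0,0.0005],[0,0,0.039],0],
    [[0,0,0.0005],[0,0,0.039],0],
    [[0,0,0.0005],[0,0,0.039],0],
    [[0,0,0.0005],[0,0,0.039],0],
    [[0,0,0.0005],[0,0,0.039],0],
    [[0,0,0.0005],[0,0,0.039],0],
    [[0,0,0.0005],[0,0,0.039],0],
    [[0,0,0.0005],[0,0,0.025],0],
  ],
)

```text
clock: 8.97
eef_pos: [0.5664, -0.171, 0.2438]
tool_rot: [0.614, 0.789, 0.0, -0.002]
ft_force: [-4.4, 1.0, 2.9]
grip_width: 0.0321
grasp_force: 61.3
```

```bash
python3 st.py
```

```text
t 8.97 pos [ 0.5664 -0.171   0.2438] yang 14.27 z [-0.002   0.0024 -1.    ] q6 58.9 F [-4.4  1.   2.9] M [0.42 0.74 0.23] w 0.0321 g 61.3
```

Mz has risen to 0.23, so the nut has met the clamp nut. That fits the lower starting height I measured. I'll go on in small steps.

Request:
apply_moves(
  steps=[
    [[0,0,0],[0,0,0.01],0],
    [[0,0,0],[0,0,0.01],0],
    [[0,0,0],[0,0,0.01],0],
    [[0,0,0],[0,0,0.01],0],
    [[0,0,0],[0,0,0.01],0],
    [[0,0,0],[0,0,0.01],0],
    [[0,0,0],[0,0,0],0],
    [[0,0,0],[0,0,0],0],
  ],
)

```text
clock: 9.63
eef_pos: [0.5665, -0.171, 0.2438]
tool_rot: [0.684, 0.73, 0.0, -0.001]
ft_force: [-3.3, 3.8, 2.5]
grip_width: 0.0319
grasp_force: 61.2
```

```bash
python3 st.py
```

```text
t 9.63 pos [ 0.5665 -0.171   0.2438] yang 3.74 z [-0.0018  0.0024 -1.    ] q6 69.4 F [-3.3  3.8  2.5] M [0.8  0.78 0.17] w 0.0319 g 61.2
```

Request:
apply_moves(
  steps=[
    [[0,0,0],[0,0,0.015],0],
    [[0,0,0],[0,0,0.015],0],
    [[0,0,0],[0,0,0.015],0],
    [[0,0,0],[0,0,0.015],0],
    [[0,0,0],[0,0,0.015],0],
    [[0,0,0],[0,0,0.015],0],
    [[0,0,0],[0,0,0],0],
    [[0,0,0],[0,0,0],0],
  ],
)

```text
clock: 10.3
eef_pos: [0.5668, -0.1711, 0.2437]
tool_rot: [0.78, 0.626, 0.0, -0.001]
ft_force: [-2.7, 4.7, 1.7]
grip_width: 0.0322
grasp_force: 61.0
```

```bash
python3 st.py
```

```text
t 10.3 pos [ 0.5668 -0.1711  0.2437] yang -12.45 z [-0.0014  0.0024 -1.    ] q6 85.6 F [-2.7  4.7  1.7] M [0.96 0.58 0.12] w 0.0322 g 61.0
```

Request:
apply_moves(
  steps=[
    [[0,0,0.0005],[0,0,0.02],0],
    [[0,0,0.0005],[0,0,0.02],0],
    [[0,0,0.0005],[0,0,0.02],0],
    [[0,0,0.0005],[0,0,0.02],0],
    [[0,0,0.0005],[0,0,0.02],0],
    [[0,0,0.0005],[0,0,0.02],0],
    [[0,0,0],[0,0,0],0],
    [[0,0,0],[0,0,0],0],
  ],
)

```text
clock: 10.97
eef_pos: [0.5671, -0.1712, 0.2435]
tool_rot: [0.883, 0.469, 0.0, -0.001]
ft_force: [-3.8, 4.6, 2.7]
grip_width: 0.0319
grasp_force: 61.2
```

```bash
python3 st.py; python3 - <<'E'
from h import *
o=bot.get_obs(); print(o['tau'].round(3))
I,D=camera('scene'); np.savez('pics/scene4.npz',I=I,D=D)
cv2.imwrite('pics/c5.png',cv2.resize(I[190:270,120:220,::-1],(750,600),interpolation=cv2.INTER_CUBIC))
E
```

```text
t 10.97 pos [ 0.5671 -0.1712  0.2435] yang -34.01 z [-4.e-04  2.e-03 -1.e+00] q6 107.2 F [-3.8  4.6  2.7] M [0.87 0.56 0.27] w 0.0319 g 61.2
[ -2.218 -45.372  26.687  -1.595  -0.978   0.274]
```

View pics/c5.png

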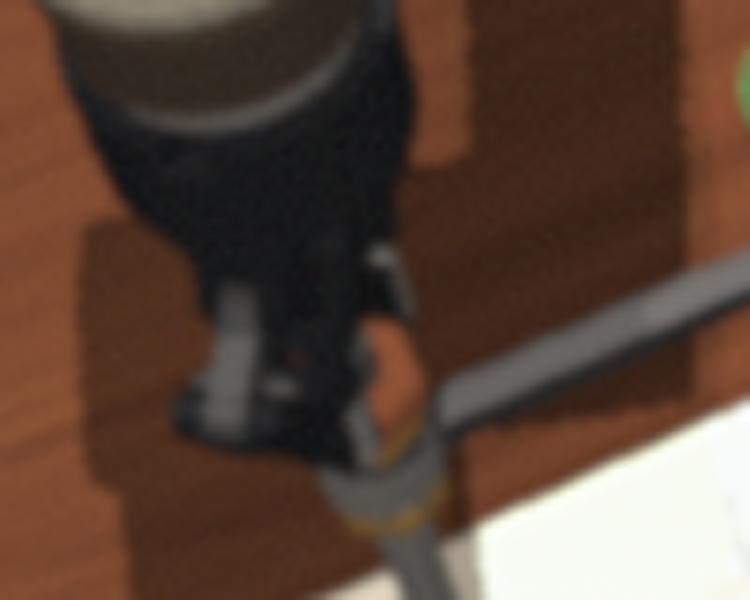

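Request:
apply_moves(
  steps=[
    [[0,0,0],[0,0,0.015],0],
    [[0,0,0],[0,0,0.015],0],
    [[0,0,0],[0,0,0.015],0],
    [[0,0,0],[0,0,0.015],0],
    [[0,0,0],[0,0,0.015],0],
    [[0,0,0],[0,0,0.015],0],
    [[0,0,0],[0,0,0],0],
    [[0,0,0],[0,0,0],0],
  ],
)

```text
clock: 11.68
eef_pos: [0.5673, -0.1714, 0.2434]
tool_rot: [0.94, 0.34, 0.0, -0.001]
ft_force: [-1.8, 4.7, 0.2]
grip_width: 0.0322
grasp_force: 61.0
```

```bash
python3 st.py; python3 -c "
from h import *
print(bot.get_obs()['tau'].round(3)[5])"
```

```text
t 11.68 pos [ 0.5673 -0.1714  0.2434] yang -50.24 z [-1.0e-04  1.7e-03 -1.0e+00] q6 123.4 F [-1.8  4.7  0.2] M [1.02 0.44 0.1 ] w 0.0322 g 61.0
0.059
```

Request:
apply_moves(
  steps=[
    [[0,0,0.0005],[0,0,0.035],0],
    [[0,0,0.0005],[0,0,0.035],0],
    [[0,0,0.0005],[0,0,0.035],0],
    [[0,0,0.0005],[0,0,0.035],0],
    [[0,0,0.0005],[0,0,0.035],0],
    [[0,0,0.0005],[0,0,0.035],0],
    [[0,0,0],[0,0,0.03],0],
    [[0,0,0],[0,0,0],0],
  ],
)

```text
clock: 12.35
eef_pos: [0.5675, -0.172, 0.2432]
tool_rot: [1.0, -0.03, 0.0, -0.0]
ft_force: [-1.6, 3.2, 1.4]
grip_width: 0.0322
grasp_force: 61.2
```

```bash
python3 st.py; python3 -c "
from h import *
print(bot.get_obs()['tau'].round(3)[5])"
```

```text
t 12.35 pos [ 0.5675 -0.172   0.2432] yang -93.47 z [ 6.e-04  2.e-04 -1.e+00] q6 166.6 F [-1.6  3.2  1.4] M [0.7  0.4  0.61] w 0.0322 g 61.2
1.214
```

Request:
apply_moves(
  steps=[
    [[0,0,0],[0,0,0],0],
    [[0,0,0],[0,0,0],0],
    [[0,0,0],[0,0,0],0],
    [[0,0,0],[0,0,0],0],
    [[0,0,0],[0,0,0],0],
    [[0,0,0],[0,0,0],0],
    [[0,0,0],[0,0,0],0],
    [[0,0,0],[0,0,0],0],
  ],
)

```text
clock: 13.02
eef_pos: [0.5674, -0.172, 0.2432]
tool_rot: [1.0, -0.031, 0.0, -0.0]
ft_force: [0.3, 5.7, 1.8]
grip_width: 0.0321
grasp_force: 61.3
```

```bash
python3 st.py; python3 -c "
from h import *
print(bot.get_obs()['tau'].round(3)[5])"
```

```text
t 13.02 pos [ 0.5674 -0.172   0.2432] yang -93.58 z [ 6.e-04  4.e-04 -1.e+00] q6 166.7 F [0.3 5.7 1.8] M [1.03 0.05 0.66] w 0.0321 g 61.3
0.699
```

Static Mz is 0.66, which doesn't fit the earlier 0.10. I'll release the nut to read the baseline, then regrasp and check.

Request:
apply_moves(
  steps=[
    [[0,0,0],[0,0,0],0.7],
    [[0,0,0],[0,0,0],0.7],
    [[0,0,0],[0,0,0],0.7],
    [[0,0,0],[0,0,0],0.7],
    [[0,0,0],[0,0,0],0.7],
    [[0,0,0],[0,0,0],0.7],
    [[0,0,0],[0,0,0],0.7],
    [[0,0,0],[0,0,0],0.7],
  ],
)

```text
clock: 13.68
eef_pos: [0.5672, -0.1723, 0.2432]
tool_rot: [0.999, -0.032, 0.0, 0.0]
ft_force: [0.7, 0.2, 0.7]
grip_width: 0.06
grasp_force: 0.0
```

```bash
python3 st.py 0.567 -0.1714 0.245; python3 - <<'E'
from h import *
print(bot.get_obs()['tau'].round(3)[5])
I,D=camera('scene'); np.savez('pics/scene5.npz',I=I,D=D)
I,D=camera('top'); np.savez('pics/top5.npz',I=I,D=D)
E
```

```text
t 13.68 pos [ 0.5672 -0.1723  0.2432] yang -93.62 z [ 1.e-04 -2.e-04 -1.e+00] q6 166.7 F [0.7 0.2 0.7] M [ 0.03  0.02 -0.02] w 0.06 g 0.0
tool shift frac total [-0.0011 -0.0047 -0.0091]
0.001
```

Request:
apply_moves(
  steps=[
    [[-0.001,-0.0045,-0.005],[0,0,0],0.7],
    [[0,0,0],[0,0,-0.038],0.7],
    [[0,0,0],[0,0,-0.038],0.7],
    [[0,0,0],[0,0,-0.038],0.7],
    [[0,0,0],[0,0,-0.038],0.7],
    [[0,0,0],[0,0,-0.038],0.7],
    [[0,0,0],[0,0,-0.038],0.7],
    [[0,0,0],[0,0,-0.038],0.7],
  ],
)

```text
clock: 14.45
eef_pos: [0.567, -0.1712, 0.2442]
tool_rot: [0.925, 0.38, 0.0, 0.0]
ft_force: [-0.1, 0.3, -0.5]
grip_width: 0.06
grasp_force: 0.0
```

Request:
apply_moves(
  steps=[
    [[0,0,0],[0,0,-0.038],0.7],
    [[0,0,0],[0,0,-0.038],0.7],
    [[0,0,0],[0,0,-0.038],0.7],
    [[0,0,0],[0,0,-0.038],0.7],
    [[0,0,0],[0,0,-0.038],0.7],
    [[0,0,0],[0,0,-0.038],0.7],
    [[0,0,0],[0,0,-0.038],0.7],
    [[0,0,0],[0,0,-0.038],0.7],
  ],
)

```text
clock: 15.12
eef_pos: [0.567, -0.1712, 0.2442]
tool_rot: [0.647, 0.762, -0.0, 0.0]
ft_force: [0.5, 0.5, 0.2]
grip_width: 0.0599
grasp_force: 0.0
```

Request:
apply_moves(
  steps=[
    [[0,0,0],[0,0,-0.038],0.7],
    [[0,0,0],[0,0,-0.038],0.7],
    [[0,0,0],[0,0,-0.02],0.6],
    [[0,0,0],[0,0,0],0],
    [[0,0,0],[0,0,0],0],
    [[0,0,0],[0,0,0],0],
    [[0,0,0],[0,0,0],0],
    [[0,0,0],[0,0,0],0],
  ],
)

```text
clock: 15.78
eef_pos: [0.5664, -0.1715, 0.2447]
tool_rot: [0.528, 0.849, -0.0, -0.0]
ft_force: [-3.6, -1.1, 5.6]
grip_width: 0.0318
grasp_force: 60.5
```

```bash
python3 st.py 0.567 -0.1714 0.245; python3 - <<'E'
from h import *
print(bot.get_obs()['tau'].round(3)[5])
E
```

```text
t 15.78 pos [ 0.5664 -0.1715  0.2447] yang 26.22 z [-6.e-04 -8.e-04 -1.e+00] q6 47.0 F [-3.6 -1.1  5.6] M [-0.23  1.03  0.22] w 0.0318 g 60.5
tool shift frac total [-0.0007  0.0029 -0.0014]
0.278
```

Request:
apply_moves(
  steps=[
    [[0,0,0],[0,0,0.01],0],
    [[0,0,0],[0,0,0.01],0],
    [[0,0,0],[0,0,0.01],0],
    [[0,0,0],[0,0,0.01],0],
    [[0,0,0],[0,0,0],0],
    [[0,0,0],[0,0,0],0],
    [[0,0,0],[0,0,0],0],
    [[0,0,0],[0,0,0],0],
  ],
)

```text
clock: 16.45
eef_pos: [0.5664, -0.1715, 0.2447]
tool_rot: [0.58, 0.815, -0.001, 0.0]
ft_force: [-3.8, -1.4, 5.2]
grip_width: 0.0317
grasp_force: 61.3
```

```bash
python3 st.py 0.567 -0.1714 0.245; python3 - <<'E'
from h import *
print(bot.get_obs()['tau'].round(3)[5])
E
```

```text
t 16.45 pos [ 0.5664 -0.1715  0.2447] yang 19.13 z [-7.e-04 -1.e-03 -1.e+00] q6 54.1 F [-3.8 -1.4  5.2] M [-0.32  1.04  0.88] w 0.0317 g 61.3
tool shift frac total [-0.0002  0.003  -0.0016]
0.886
```

Torque climbs steeply to 0.88, so the nut is firmly tight. I'll stop here, below the clamp nut's 0.9, then release, back off and look.

Request:
apply_moves(
  steps=[
    [[0,0,0],[0,0,-0.015],0],
    [[0,0,0],[0,0,0],0.8],
    [[0,0,0],[0,0,0],0.8],
    [[0,0,0],[0,0,0],0.8],
    [[0,0,0],[0,0,0],0.8],
    [[0,0,-0.1],[0,0,0],0.8],
    [[0,0,-0.15],[0,0,0],0.8],
    [[0,0,-0.15],[0,0,0],0.8],
  ],
)

```text
clock: 17.12
eef_pos: [0.5666, -0.171, 0.3238]
tool_rot: [0.561, 0.828, -0.0, -0.001]
ft_force: [0.7, 1.0, 0.8]
grip_width: 0.0679
grasp_force: 0.0
```

```bash
python3 st.py 0.5648 0.1268 0.30 0
```

```text
t 17.12 pos [ 0.5666 -0.171   0.3238] yang 21.74 z [-0.0027  0.001  -1.    ] q6 51.5 F [0.7 1.  0.8] M [-0.03 -0.06 -0.01] w 0.0679 g 0.0
tool shift frac total [1.3863 0.5436 0.1204]
turn frac for yang (tool z, +cw) 0.1208
```

Request:
apply_moves(
  steps=[
    [[0.173,0.068,0],[0,0,0],0.8],
    [[0.173,0.068,0],[0,0,0],0.8],
    [[0.173,0.068,0],[0,0,0],0.8],
    [[0.173,0.068,0],[0,0,0],0.8],
    [[0.173,0.068,0],[0,0,0],0.8],
    [[0.173,0.068,0],[0,0,0],0.8],
    [[0.173,0.068,0],[0,0,0],0.8],
    [[0.173,0.068,0],[0,0,0],0.8],
  ],
)

```text
clock: 17.78
eef_pos: [0.5653, 0.1281, 0.3242]
tool_rot: [0.561, 0.828, 0.0, 0.0]
ft_force: [1.3, 0.5, 0.4]
grip_width: 0.0687
grasp_force: 0.0
```

```bash
python3 st.py 0.5648 0.1268 0.30 0.9; python3 - <<'E'
from m import *
c1={}
for n in('scene','top'):
    I,D=camera(n); np.savez(f'pics/{n}6.npz',I=I,D=D)
T=[np.load(f'pics/top{i}.npz') for i in(0,6)];S=[np.load(f'pics/scene{i}.npz') for i in(0,6)]
for nm,L,N in(('top',T,NT),('scene',S,NS)):
    for D in L:
        c=cloud(nm,D['D']); yy,xx=np.mgrid[:420,:560]; sat=np.ptp(D['I'].astype(int),axis=2); nb=np.hypot(xx-N['nut'][0],yy-N['nut'][1])<16
        z=c[...,2]; r=np.hypot(c[...,0]-.567,c[...,1]+.1713)
        t=nb&(sat>60)&(z>.2305)&(z<.2445)&(r>.011)&(r<.0165); print(nm,'nut top z median',t.sum(),np.median(z[t]).round(5),np.percentile(z[t],[25,75]).round(4))
        if nm=='top': 
            m=nb&(z>.228)&(z<.26)&(r<.022); print(hexfit(m,.238))
def crop(I,u,v): return cv2.resize(I[v:v+40,u:u+40,::-1],(400,300)[:1]*2,interpolation=cv2.INTER_CUBIC)
im=np.hstack([crop(S[0]['I'],146,224),crop(S[1]['I'],146,224)])
cv2.imwrite('pics/c6.png',im)
E
```

```text
t 17.78 pos [0.5653 0.1281 0.3242] yang 21.73 z [ 6.e-04  3.e-04 -1.e+00] q6 81.0 F [1.3 0.5 0.4] M [ 0.02 -0.03 -0.02] w 0.0687 g 0.0
tool shift frac total [-0.005  -0.0048  0.1208]
turn frac for yang (tool z, +cw) 0.1157
top nut top z median 129 0.23822 [0.2372 0.2394]
(array([ 0.56636222, -0.16969888]), np.float64(0.017575611523512037), np.float64(13.06606116571934), np.float64(0.000548915761754895))
top nut top z median 125 0.23475 [0.2339 0.2363]
(array([ 0.56635767, -0.16878636]), np.float64(0.017116140613291465), np.float64(-9.312327625297433), np.float64(0.0004236231143537901))
scene nut top z median 91 0.23702 [0.2358 0.238 ]
scene nut top z median 87 0.23377 [0.2329 0.2348]
```

View pics/c6.png

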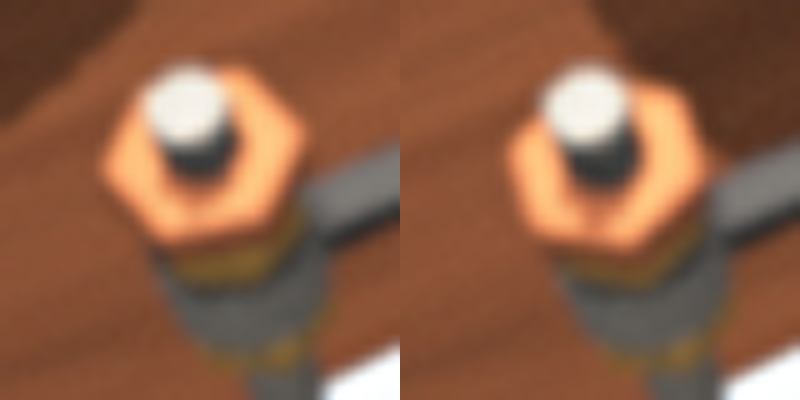

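The crops (before, after) show the copper nut about 3.3 mm lower, sitting on the brass nut, whose lower edge looks unchanged (≈(245,285) against (640,285)). The height also matches a tight nut. Next is the lantern.

Request:
apply_moves(
  steps=[
    [[-0.006,-0.004,0],[0,0,0.037],0.8],
    [[0,0,0],[0,0,0.037],0.8],
    [[0,0,0],[0,0,0.037],0.8],
    [[0,0,0.05],[0,0,0.006],0.8],
    [[0,0,0.1],[0,0,0],0.8],
    [[0,0,0.12],[0,0,0],0.8],
    [[0,0,0.08],[0,0,0],0.8],
    [[0,0,0.05],[0,0,0],0.8],
  ],
)

```text
clock: 18.55
eef_pos: [0.5643, 0.1238, 0.2417]
tool_rot: [0.703, 0.711, -0.001, -0.001]
ft_force: [-0.7, 0.4, 0.1]
grip_width: 0.0681
grasp_force: 0.0
```

```bash
python3 st.py 0.5648 0.1268 0.227 0.6;python3 - <<'E'
from h import *
for n,(v,u) in (('top',(165,215)),('scene',(130,240))):
    I,D=camera(n); np.savez(f'pics/{n}7.npz',I=I,D=D)
    globals()[n]=cv2.resize(I[v:v+90,u:u+110,::-1],(400,327),interpolation=cv2.INTER_CUBIC)
cv2.imwrite('pics/c7.png',np.hstack([top,scene]))
E
```

```text
t 18.55 pos [0.5643 0.1238 0.2417] yang 0.64 z [-3.e-03 -8.e-04 -1.e+00] q6 101.7 F [-0.7  0.4  0.1] M [ 0.01 -0.   -0.03] w 0.0681 g 0.0
tool shift frac total [0.0151 0.0028 0.0737]
turn frac for yang (tool z, +cw) 0.0002
```

View pics/c7.png

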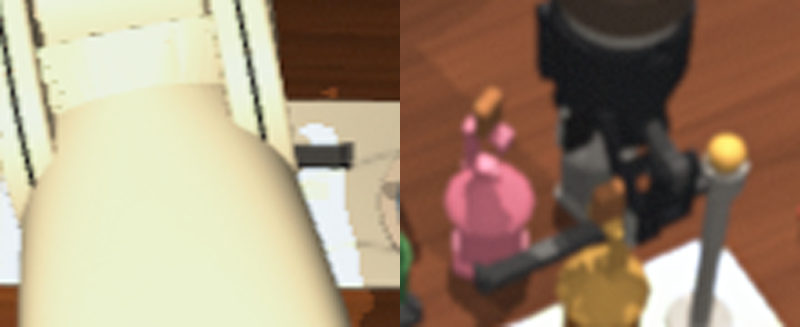

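The picture shows the wooden grip (right crop ≈(608,195)) between the open fingers, and the post is clear. I'll centre, lower and close.

Request:
apply_moves(
  steps=[
    [[0.015,0.003,0.03],[0,0,0],0.8],
    [[0,0,0.038],[0,0,0],0.7],
    [[0,0,0],[0,0,0],0.5],
    [[0,0,0],[0,0,0],0.3],
    [[0,0,0],[0,0,0],0],
    [[0,0,0],[0,0,0],0],
    [[0,0,0],[0,0,0],0],
    [[0,0,0],[0,0,0],0],
  ],
)

```text
clock: 19.32
eef_pos: [0.5658, 0.1278, 0.2313]
tool_rot: [0.703, 0.711, 0.001, 0.0]
ft_force: [-2.1, 0.0, 3.0]
grip_width: 0.0107
grasp_force: 60.0
```

```bash
python3 st.py 0.5648 0.1268 0.227 0.6
```

```text
t 19.32 pos [0.5658 0.1278 0.2313] yang 0.71 z [ 1.e-03  4.e-04 -1.e+00] q6 102.0 F [-2.1  0.   3. ] M [ 0.02  0.33 -0.03] w 0.0107 g 60.0
tool shift frac total [-0.0051 -0.005   0.0217]
turn frac for yang (tool z, +cw) 0.0006
```

Request:
apply_moves(
  steps=[
    [[0,0,-0.01],[0,0,0],0],
    [[0,0,-0.02],[0,0,0],0],
    [[0,0,-0.02],[0,0,0],0],
    [[0,0,-0.02],[0,0,0],0],
    [[0,0,-0.012],[0,0,0],0],
    [[0,0,0],[0,0,0],0],
    [[0,0,0],[0,0,0],0],
    [[0,0,0],[0,0,0],0],
  ],
)

```text
clock: 19.98
eef_pos: [0.5656, 0.1277, 0.2467]
tool_rot: [0.703, 0.711, -0.0, -0.0]
ft_force: [0.6, 0.1, -1.6]
grip_width: 0.0106
grasp_force: 59.3
```

```bash
python3 st.py 0.567 -0.081 0.2475 0.6; python3 - <<'E'
from h import *
I,D=camera('scene'); np.savez('pics/scene8.npz',I=I,D=D)
c=cloud('scene',D); h=cv2.cvtColor(I,cv2.COLOR_RGB2HSV); 
for i,(I2,D2) in enumerate(((np.load('pics/scene7.npz')['I'],np.load('pics/scene7.npz')['D']),(I,D))):
    c=cloud('scene',D2); h=cv2.cvtColor(I2,cv2.COLOR_RGB2HSV)
    m=(h[...,0]>16)&(h[...,0]<30)&(h[...,1]>140)&(abs(c[...,1]-.127)<.045)&(abs(c[...,0]-.565)<.05)&(c[...,2]>.04)
    print(m.sum(),c[m].mean(0).round(4),np.percentile(c[m],[2,98],axis=0).round(4).tolist())
E
```

```text
t 19.98 pos [0.5656 0.1277 0.2467] yang 0.7 z [-3.e-04 -1.e-04 -1.e+00] q6 102.0 F [ 0.6  0.1 -1.6] M [-0.03  0.02  0.  ] w 0.0106 g 59.3
tool shift frac total [-1.0434 -0.0057 -0.0038]
turn frac for yang (tool z, +cw) 0.0006
561 [0.5766 0.1193 0.1322] [[0.5463, 0.1001, 0.0609], [0.5942, 0.146, 0.2023]]
581 [0.5787 0.119  0.1476] [[0.554, 0.099, 0.0754], [0.5947, 0.1458, 0.2174]]
```

The lantern is lifted 15.4 mm with 1.6 N on the wrist, so I'll carry it along the rail.

Request:
apply_moves(
  steps=[
    [[-0.02,0,0],[0,0,0],0],
    [[-0.05,-0.001,0],[0,0,0],0],
    [[-0.08,-0.001,0],[0,0,0],0],
    [[-0.09,-0.001,0],[0,0,0],0],
    [[-0.09,-0.001,0],[0,0,0],0],
    [[-0.09,-0.001,0],[0,0,0],0],
    [[-0.09,-0.001,0],[0,0,0],0],
    [[-0.09,0,0],[0,0,0],0],
  ],
)

```text
clock: 20.7
eef_pos: [0.5656, 0.0059, 0.2469]
tool_rot: [0.703, 0.711, -0.0, 0.0]
ft_force: [0.1, -0.3, -1.6]
grip_width: 0.0106
grasp_force: 59.2
```

Request:
apply_moves(
  steps=[
    [[-0.09,0,0],[0,0,0],0],
    [[-0.09,0,0],[0,0,0],0],
    [[-0.09,0,0],[0,0,0],0],
    [[-0.08,0,0],[0,0,0],0],
    [[-0.06,0,0],[0,0,0],0],
    [[-0.033,0,0],[0,0,0],0],
    [[0,0,0],[0,0,0],0],
    [[0,0,0],[0,0,0],0],
  ],
)

```text
clock: 21.37
eef_pos: [0.5669, -0.081, 0.2468]
tool_rot: [0.703, 0.711, 0.0, -0.0]
ft_force: [-0.5, 0.5, -2.4]
grip_width: 0.011
grasp_force: 59.2
```

```bash
python3 st.py 0.567 -0.081 0.2475 0.6; python3 - <<'E'
from h import *
I,D=camera('scene'); np.savez('pics/scene9.npz',I=I,D=D)
cv2.imwrite('pics/c8.png',cv2.resize(I[170:310,140:320,::-1],(771,600),interpolation=cv2.INTER_CUBIC))
E
```

```text
t 21.37 pos [ 0.5669 -0.081   0.2468] yang 0.67 z [-2.e-04  6.e-04 -1.e+00] q6 81.2 F [-0.5  0.5 -2.4] M [ 0.07 -0.04 -0.05] w 0.011 g 59.2
tool shift frac total [-0.0001  0.0004 -0.0033]
turn frac for yang (tool z, +cw) 0.0004
```

View pics/c8.png

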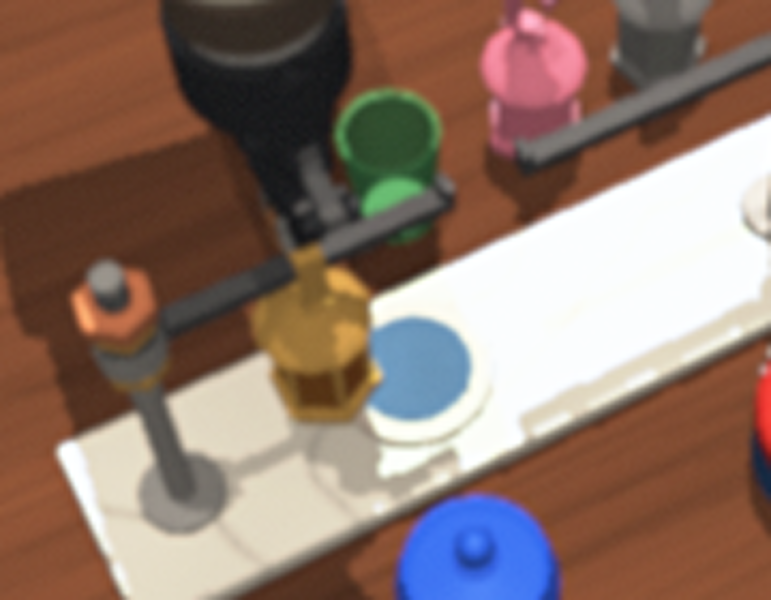

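The lantern hangs over the extension rail (≈(310,330)), clear of the stop (445,195) and the post (165,330). I'll lower it.

Request:
apply_moves(
  steps=[
    [[0,0,0.015],[0,0,0],0],
    [[0,0,0.015],[0,0,0],0],
    [[0,0,0.015],[0,0,0],0],
    [[0,0,0.015],[0,0,0],0],
    [[0,0,0.01],[0,0,0],0],
    [[0,0,0.007],[0,0,0],0],
    [[0,0,0],[0,0,0],0],
    [[0,0,0],[0,0,0],0],
  ],
)

```text
clock: 22.08
eef_pos: [0.5671, -0.0809, 0.2315]
tool_rot: [0.703, 0.711, 0.0, 0.0]
ft_force: [0.6, 0.9, -1.2]
grip_width: 0.0104
grasp_force: 59.3
```

```bash
python3 st.py
```

```text
t 22.08 pos [ 0.5671 -0.0809  0.2315] yang 0.71 z [ 2.e-04 -1.e-04 -1.e+00] q6 81.2 F [ 0.6  0.9 -1.2] M [-0.07  0.01  0.05] w 0.0104 g 59.3
```

Request:
apply_moves(
  steps=[
    [[0,0,0.003],[0,0,0],0],
    [[0,0,0.002],[0,0,0],0],
    [[0,0,0],[0,0,0],0],
    [[0,0,0],[0,0,0],0.3],
    [[0,0,0],[0,0,0],0.4],
    [[0,0,0],[0,0,0],0.5],
    [[0,0,0],[0,0,0],0.6],
    [[0,0,0],[0,0,0],0.7],
  ],
)

```text
clock: 22.75
eef_pos: [0.5671, -0.0809, 0.2303]
tool_rot: [0.703, 0.711, -0.0, -0.0]
ft_force: [0.1, 0.4, 0.3]
grip_width: 0.0591
grasp_force: 0.0
```

Request:
apply_moves(
  steps=[
    [[0,0,0],[0,0,0],0.7],
    [[0,0,-0.05],[0,0,0],0.7],
    [[0,0,-0.1],[0,0,0],0.7],
    [[0,0,-0.15],[0,0,0],0.7],
    [[0,0,-0.15],[0,0,0],0.7],
    [[0,-0.15,-0.05],[0,0,0],0.7],
    [[0,-0.2,0],[0,0,0],0.7],
    [[0,-0.2,0],[0,0,0],0.7],
  ],
)

```text
clock: 23.42
eef_pos: [0.457, -0.0823, 0.3318]
tool_rot: [0.703, 0.712, 0.001, 0.001]
ft_force: [0.6, 0.2, 0.7]
grip_width: 0.0599
grasp_force: 0.0
```

Request:
apply_moves(
  steps=[
    [[0,-0.2,0],[0,0,0],0.7],
    [[0,-0.2,0],[0,0,0],0.7],
    [[0,-0.1,0],[0,0,0],0.7],
    [[0,0,0],[0,0,0],0.7],
    [[0,0,0],[0,0,0],0.7],
    [[0,0,0],[0,0,0],0.7],
    [[0,0,0],[0,0,0],0.7],
    [[0,0,0],[0,0,0],0.7],
  ],
)

```text
clock: 24.08
eef_pos: [0.358, -0.0835, 0.3304]
tool_rot: [0.703, 0.712, -0.0, -0.0]
ft_force: [-1.3, 0.4, -0.2]
grip_width: 0.0598
grasp_force: 0.0
```

```bash
python3 st.py; python3 - <<'E'
from m import *
for n in('scene','top'):
    I,D=camera(n); np.savez(f'pics/{n}10.npz',I=I,D=D)
    c=cloud(n,D); h=cv2.cvtColor(I,cv2.COLOR_RGB2HSV)
    g=(abs(c[...,1]+.081)<.03)&(abs(c[...,0]-.566)<.025)&(c[...,2]>.215)&(D>.1); print(n,'grip',g.sum(),c[g].mean(0).round(4),c[g][:,2].max())
    if n=='scene': cv2.imwrite('pics/c9.png',cv2.resize(I[170:310,140:320,::-1],(771,600),interpolation=cv2.INTER_CUBIC))
E
```

```text
t 24.08 pos [ 0.358  -0.0835  0.3304] yang 0.74 z [-3.e-04  1.e-04 -1.e+00] q6 76.1 F [-1.3  0.4 -0.2] M [ 0.02  0.01 -0.01] w 0.0598 g 0.0
scene grip 102 [ 0.572  -0.0827  0.228 ] 0.23540931804611842
top grip 92 [ 0.5668 -0.0805  0.2314] 0.23935913785485918
```

View pics/c9.png

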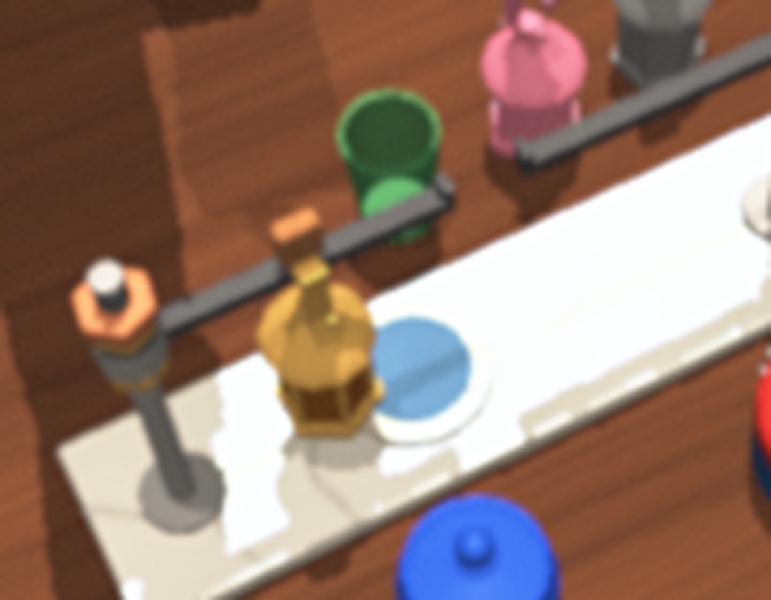

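The lantern hangs upright on the extension rail (grip ≈(297,228)), between stop and post. The bystanders are where they were and the arm is clear, so I'm handing in.

```bash
python3 -c "
from workcell import bot
print(bot.job_done())"
```

```text
the job is handed in; nothing more can be done
None
```

The lock nut is firmly tight: it held up to 0.88 N m against the 0.35 N m asked. That is just under the clamp nut's 0.9 N m, and the clamp nut showed no turn in the pictures. The lantern hangs upright on the extension rail between end stop and post, nothing else visibly moved, and I handed the job in at about 24 s; no verdict came back.

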